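# Open the dial padlock and present it

## Robot

A 6-joint arm with a two-finger parallel gripper is mounted at the origin on a cart in front of the work surface, level with it; the furniture and walls round the work are solid. World frame = base frame: x ahead of the robot, y to its left, z up, the work surface at z = 0. Lengths are in m, angles in rad, forces in N, time in s.
With the tool pointing down it reaches from about 0.25 to 0.775 m from the base axis. Payload 4 kg.
Tool frame: the origin (TCP) lies midway between the tips of the shut fingers; the grasp point (between the pads) lies manip.grip_point_offset behind it (manip.grip_point_offset is the distance from the TCP to the grasp point, in m); y points along the fingers, x is the direction in which the jaws open and shut, and the axes are right-handed (so a half turn about y gives the same grasp; the last joint's range is limited). The gripper opens to 85 mm and grips with 20 to 120 N. Pads are 22 mm wide; open, the fingers measure 114 mm over their backs; the gripper's body (76 mm by 85 mm) begins 54 mm behind the grasp point. The pads swing forward as they close: fully open they stand 13 mm farther back than shut.
Start: joints at [1.197, 0.087, 1.371, -0, 1.684, -0.103], TCP at [0.147, 0.53, 0.231] pointing down, gripper open.
Joint ranges: [-3.1, 3.1], [-0.76, 2.03], [0.27, 2.55], [-1.08, 4.22], [0.17, 2.65], [-2.57, 2.57]. Speed limits (rad/s): [2.79, 2.79, 3.14, 3.14, 3.14, 3.14].

## Interface

Orientations are given as [roll, pitch, yaw] about the fixed x, y, z axes, in that order (R = Rz(yaw) Ry(pitch) Rx(roll)).
In Python, from station import status, viewer, manip gives the robot as it stands.
- The arm moves only by the tool step_arm, never from a script. Its argument "commands" is one flat list of numbers, 5 for each row, row after row: the shift along the world's x, y, z in m, then the turn about the world's z in units of 5 degrees (1.0 is 5 degrees), then the opening, from 0 (shut) to 1 (fully open). In form: [tx, ty, tz, twist, grip, tx, ty, tz, twist, grip, ...]. A call has 1 to 20 rows; each row is the pose to reach, as a shift and turn from the pose commanded when the call began; what a row does not reach only later rows make up. A row lasts 1/12 s, in which the tool goes at most 41.7 mm and 7.16 degrees, less where a joint would pass 70% of its speed; a pose out of reach is approached as far as the arm can. A call with a gripper value outside its range is refused whole. The fingers move at their own pace and stop on an object; the grip force is fixed at half the most. Time passes only in rows, so rows that repeat a pose let the fingers close. It gives the time, the measured TCP pose, the force and the opening at its end, in the units of the state.
- status.observe(): the state, without advancing time (a new reading comes with each control period).
- viewer.capture(name): name is "scene" or "top" or "wrist"; returns the picture (384x512x3 uint8, red, green, blue); there is no depth.
- viewer.camera_info(name): a dict with "mtx" (3x3 intrinsics, pixels), "dist_coeffs" ([k1, k2, p1, p2, k3] as OpenCV has them; the pictures are not rectified), "eye" and "rotation" of the camera in the world; the wrist camera has in their place "mount" (4x4, takes a point from camera to tool coordinates, whose origin is the TCP and whose axes are the tool frame's). Camera axes: x right, y up, looking along -z (the intrinsics and any distortion apply to the point x, -y, -z); pixel columns grow to the right and rows downward; lengths in m; the calibration is good to about 2 mm. A picture is of the moment at which its call begins: read the wrist's pose just before it. camera_info takes no time and is no camera call.
- manip.finish_job(): hands the job in, once; it reports no verdict.
The state is a dict: "clock": time; "joint_pos": joint angles; "joint_vel": joint speeds; "effort": joint torques, N m; "tcp_pos": TCP position; "orientation": TCP orientation; "wrist_force": force on the tool from outside, world axes, zero at the start; "wrist_torque": the same for the moment, N m; "gripper_width": finger opening in m.
Only numpy, scipy, OpenCV 4.12 (cv2) and the standard library are available. Lean on these libraries where they do the work, as an engineer would, in place of code of your own. Each camera call takes 0.05 s, during which the arm holds its last target. There are 200 camera calls.

## Task

The steel dial padlock lying face up in its wooden rest is wanted open, ready for locking off the lathe's isolator. Turn its dial, which clicks from notch to notch, until the pointer on the grip clicks in at the long mark by the shackle, pull the shackle fully out while the lock sits in its rest, then take the lock by its body, lift it out and present it: finish still holding it, face up and level, with the shackle open and the whole lock about 15 cm or more above the table. Do not lift the lock out while it is still shut, and leave the other things on the bench where they are.

Things in the scene. Friction and masses are not known exactly. Their poses are not given: they have to be found in the camera images.
- lock_center (a point): centre of the steel padlock's body, a block 76 (x) x 62 (y) x 28 (z) mm lying face up, 34 mm above the table in its rest (1.5 mm play); whole lock about 0.5 kg, loose. z up out of the face, x to the shackle. Its flat long sides, 62 mm apart, are free to grip over the middle 50 mm. Opened, its centre of mass is about 10 mm to the shackle side. The dial on top reaches 40.5 mm above this point.
- dial_grip (a point): middle of the dial's bar grip, on the dial's axis, 30.5 mm above lock_center. x along the bar to its pointed end (the pointer; dark dot on top), z up. Aluminium bar 10 mm thick, 20 mm high (10 mm above and below this point), about 40 mm long, on a dark knurled disc 48 mm across, 6 mm thick.
- lock_dial (a joint): angle of the dial's pointer, rad: 0 at the long dark mark on the face (pointing to the shackle), growing anticlockwise from above. Starts in a notch near 0.52, 1.05 or 1.57: turn it clockwise. A sprung ball clicks it into a notch every 0.524 rad (about 0.05 N m to turn); let go, it springs into the nearest. The shackle is free only within about 0.1 rad of 0. Range 2.8 rad either way.
- shackle_crown (a point): middle of the shackle's crown, the cross bar of the U of 8 mm round steel, at half the lock's thickness. Shut, its centre line is 52 mm out from the end of the lock body. x points outwards, the way it is pulled; z up. The legs' centre lines are 48 mm apart, so 40 mm is clear inside the U; below it is bare table, but for the rest's foot, which ends 12 mm out from the lock body.
- lock_shackle (a joint): how far the shackle is pulled out, m: 0 shut, 0.022 fully out (a stop). It slides level along lock_center's x against about 3 N of friction and stays where it is left; blocked by the dial unless that stands at 0.
- lock_rest: fixed wooden rest under the lock: foot plate 100 (x) x 88 (y) x 8 mm, a 36 mm wide pedestal whose top is 20 mm up, and a lip at each corner, 27 mm up, that keeps the lock from sliding or turning; between the lips the long sides are open over 57 mm, so finger tips may go down beside the lock to 10 mm above the table. Origin at the middle of its underside, on the table; x towards the shackle.
- chisel_1: bystander: chisel with a wooden handle, 210 mm long, 27 mm high; origin at the middle of its underside. Leave alone.
- sanding_block: bystander: wooden sanding block 56 x 100 x 28 mm; origin at its underside. Leave alone.
- dust_brush: bystander: flat dusting brush, 187 mm long, 17 mm high; origin at its underside. Leave alone.
Mind the look-alikes: they are no part of the job. What is shaped like the part that bears lock_center but red is not meant. What is shaped like the lock_rest but green is not meant.

How it is judged:
On the way, in this order (a step that is already met when the one before it is completed fails the run):
1. the dial's pointer stands in the notch at the long mark (within 0.13 rad), shackle still shut, lock in its rest (value of joint lock_dial between -0.13 and 0.13 rad and z of lock_center in the frame of lock_rest below 0.044 m and horizontal distance between lock_center and lock_rest below 0.012 m and value of joint lock_shackle below 0.006 m), for 0.2 s.
2. the shackle is pulled out 17 mm or more with the lock still in its rest (z of lock_center in the frame of lock_rest below 0.044 m and horizontal distance between lock_center and lock_rest below 0.012 m and value of joint lock_shackle above 0.017 m), for 0.2 s.
At the end, for the whole second after the job is handed in: the lock is held in the gripper (over 2 N), still (under 0.03 m/s), centre over 0.14 m above the table, off the rest, level within 0.35 rad, shackle out over 15 mm, dial within 0.25 rad of the mark; bystanders within 3 cm of their places (height (world z) of lock_center above 0.14 m and angle between lock_center's own z axis and vertical below 0.35 rad and value of joint lock_shackle above 0.015 m and value of joint lock_dial between -0.25 and 0.25 rad and contact force between the fingers and lock above 2 N and contact force between lock and lock_rest below 0.1 N and linear speed of lock below 0.03 m/s and not (distance of chisel_1 from where it was at the start of the episode above 0.03 m) and not (distance of sanding_block from where it was at the start of the episode above 0.03 m) and not (distance of dust_brush from where it was at the start of the episode above 0.03 m)); the arm keeps its last pose, push and grip.
It fails at once if the lock is lifted out of its rest while the shackle is shut (z of lock_center in the frame of lock_rest above 0.06 m and value of joint lock_shackle below 0.012 m).
It fails at once if a bystander is pushed more than 3 cm (distance of any of chisel_1, sanding_block, dust_brush from where it was at the start of the episode above 0.03 m).
It also fails if it takes over 58 s, if anything falls off the work surface, if the arm or the gripper's body presses on something with over 40 N, if the wrist force passes 120 N, or if a joint passes its speed limit or range.

## Working session

There is one attempt and no reset: what is moved stays moved. The work goes in short steps, Python scripts to look and compute and a tool call to move; the robot and the scene stay as the last step left them, time stands still between calls to the robot, and variables do not carry over. Pictures are saved under pics/ and viewed, about 8 in all and at most 12, crops included, and the job is handed in when it is done.

Besides the shell and the picture viewer there is one more tool, called after "Call:" as name(argument=value, ...), one argument or row to a line, values as JSON. step_arm: Moves the arm, as the interface text tells. Its arguments: {"type":"object","properties":{"commands":{"type":"array","items":{"type":"number"}}},"required":["commands"]}

```bash
mkdir -p pics
cat > h.py <<'E'
import numpy as np, cv2
from station import status, viewer, manip
from scipy.spatial.transform import Rotation as R
def cam(name, st=None):
    c=viewer.camera_info(name); K=np.array(c["mtx"]); d=np.array(c["dist_coeffs"])
    if "mount" in c:
        M=np.array(c["mount"]); Rt=R.from_euler('xyz',st["orientation"]).as_matrix()
        return K,d,Rt@M[:3,:3],Rt@M[:3,3]+np.array(st["tcp_pos"])
    Ro=np.array(c["rotation"]); 
    if Ro.shape!=(3,3): Ro=R.from_euler('xyz',Ro).as_matrix()
    return K,d,Ro,np.array(c["eye"])
def onplane(C,px,z):
    K,d,Ro,e=C
    n=cv2.undistortPoints(np.array(px,float).reshape(-1,1,2),K,d).reshape(-1,2)
    v=np.c_[n[:,0],-n[:,1],-np.ones(len(n))]@Ro.T
    return e+v*((z-e[2])/v[:,2])[:,None]
def proj(C,P):
    K,d,Ro,e=C
    q=(np.atleast_2d(P)-e)@Ro; q=q*[1,-1,-1]
    return cv2.projectPoints(q,np.zeros(3),np.zeros(3),K,d)[0].reshape(-1,2)
def shot(name,fn):
    st=status.observe(); im=viewer.capture(name); cv2.imwrite(f"pics/{fn}.png",im[:,:,::-1]); return st,im
E
python3 - <<'E'
from h import *
a=shot("top","top0")[1]; b=shot("scene","scene0")[1]; st,c=shot("wrist","wrist0")
cv2.imwrite("pics/all0.png",cv2.resize(np.vstack([np.hstack([a,b]),np.hstack([c,c*0])])[:,:,::-1],(800,600),interpolation=cv2.INTER_AREA))
print(manip.grip_point_offset,st); print(viewer.camera_info("top"))
E
```

```text
0.0187 {'clock': 0.1, 'joint_pos': array([ 1.19690038e+00,  8.79203966e-02,  1.37213742e+00, -3.90566856e-05,
        1.68359599e+00, -1.03134315e-01]), 'joint_vel': array([-0.00128664, -0.00220822, -0.00494725, -0.000295  , -0.00016773,
       -0.00047488]), 'effort': array([ 2.30512924e-03, -3.53014112e+01, -3.14214599e+01, -3.65355550e-05,
        7.97243149e-03, -2.87282126e-05]), 'tcp_pos': array([0.14697351, 0.529526  , 0.23021729]), 'orientation': array([-1.57062274,  0.0020542 ,  1.30003051]), 'wrist_force': array([ 0.30384688, -0.19371542,  0.02065297]), 'wrist_torque': array([-0.02314363, -0.01840351,  0.04496201]), 'gripper_width': 0.08525847059207511}
{'mtx': array([[386.96124297,   0.        , 251.96131918],
       [  0.        , 386.96124297, 194.21524202],
       [  0.        ,   0.        ,   1.        ]]), 'dist_coeffs': array([-0.06203375,  0.        ,  0.        ,  0.        ,  0.        ]), 'eye': array([ 0.37792904, -0.07561711,  1.17773655]), 'rotation': array([ 0.14771942,  0.01592933, -1.56716038])}
```

View pics/all0.png

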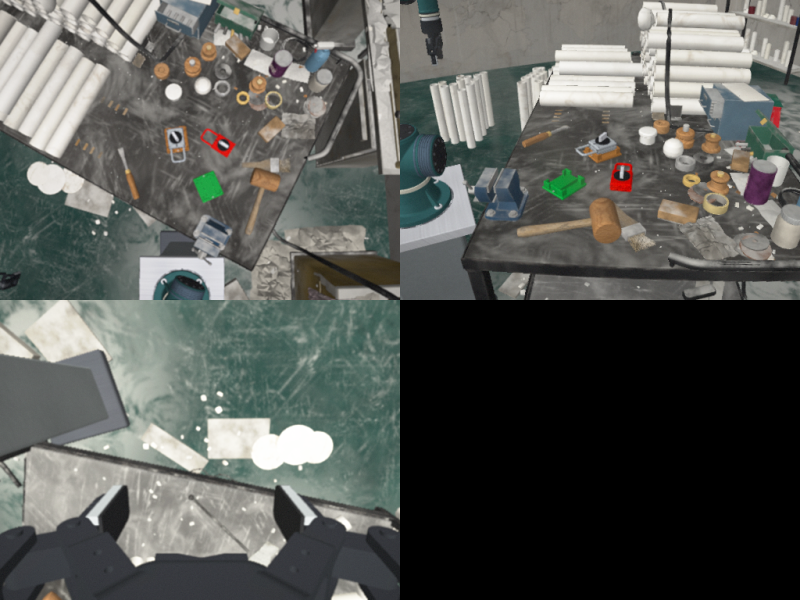

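The montage shows the top view (left), the scene view (right) and the wrist view (bottom). There are two lock-shaped things: a steel one in a wooden rest at top px (225,179) and a red one at (278,182). The green rest at (266,240) is empty. The steel one fits the description, so I'll confirm it in a crop.

Run:
```python
from h import *
im=cv2.imread("pics/top0.png"); cv2.imwrite("pics/crop0.png",cv2.resize(im[120:300,140:380],(800,600),interpolation=cv2.INTER_CUBIC))
C=cam("top")
for n,p,z in [("lock",(225,179),.034),("red",(278,182),.03),("green",(266,240),.02)]: print(n,onplane(C,p,z))
```

```text
lock [[0.5942865  0.02457619 0.034     ]]
red [[ 0.58595391 -0.1349887   0.03      ]]
green [[ 0.41255182 -0.09880316  0.02      ]]
```

View pics/crop0.png

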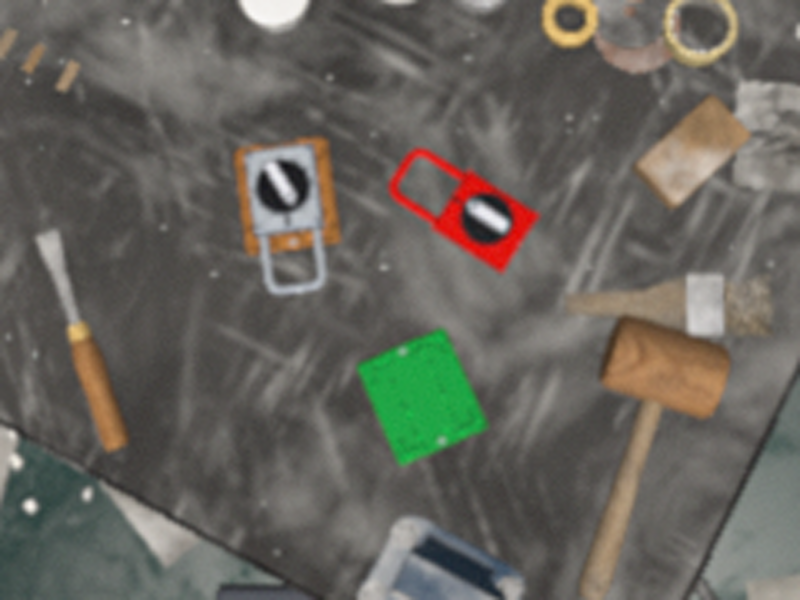

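The crop confirms it: the steel lock in the brown wooden rest has its dial at crop (283,187) and its shackle crown at (296,290), pointing to −x. The bar runs to (293,203), which puts the pointer about 30° anticlockwise of the shackle. The red lock at (487,218) and the green rest at (420,397) are the look-alikes.

Run:
```python
from h import *
C=cam("top"); f=lambda x,y:(140+x*.3,120+y*.3)
d=onplane(C,f(283,185),.06)[0]; c=onplane(C,f(296,288),.034)[0]
print(d,c,np.degrees(np.arctan2(*(c-d)[1::-1])),np.linalg.norm((c-d)[:2]))
for k in [0,.25,.5,.75,1]: print(proj(C,np.array([.147,.53,.23])*(1-k)+np.array([.55,.02,.25])*k))
print(viewer.camera_info("wrist"))
st=status.observe(); W=cam("wrist",st); print(W[3]-st["tcp_pos"], onplane(W,[(256,192),(256,300)],.05)-st["tcp_pos"])
```

```text
[0.59985793 0.02274357 0.06      ] [0.51129768 0.01208066 0.034     ] -173.13447553113497 0.08919986289074032
[[ 10.43593009 344.17982606]]
[[ 61.28786079 304.0094997 ]]
[[113.4949849  262.95374993]]
[[166.32571801 221.57374565]]
[[219.11640583 180.37818969]]
{'mtx': array([[307.09381889,   0.        , 257.33220969],
       [  0.        , 307.09381889, 191.04715707],
       [  0.        ,   0.        ,   1.        ]]), 'dist_coeffs': array([0.017727, 0.      , 0.      , 0.      , 0.      ]), 'mount': array([[ 9.99999981e-01, -1.55805964e-04,  1.12984967e-04,
         4.46907396e-04],
       [ 1.49478353e-04,  2.58960075e-01, -9.65888015e-01,
        -1.41676585e-01],
       [ 1.21232517e-04,  9.65888014e-01,  2.58960093e-01,
         6.57142354e-02],
       [ 0.00000000e+00,  0.00000000e+00,  0.00000000e+00,
         1.00000000e+00]])}
[-0.06310393  0.01823634  0.14169031] [[ 0.02051522 -0.00709614 -0.18039387]
 [ 0.14952946 -0.04304816 -0.18039387]]
```

Call:
step_arm(
  commands=[0.433, -0.51, 0.02, 4.5, 1, 0.433, -0.51, 0.02, 4.5, 1, 0.433, -0.51, 0.02, 4.5, 1, 0.433, -0.51, 0.02, 4.5, 1, 0.433, -0.51, 0.02, 4.5, 1, 0.433, -0.51, 0.02, 4.5, 1, 0.433, -0.51, 0.02, 4.5, 1, 0.433, -0.51, 0.02, 4.5, 1, 0.433, -0.51, 0.02, 4.5, 1, 0.433, -0.51, 0.02, 4.5, 1, 0.433, -0.51, 0.02, 4.5, 1, 0.433, -0.51, 0.02, 4.5, 1, 0.433, -0.51, 0.02, 4.5, 1, 0.433, -0.51, 0.02, 4.5, 1, 0.433, -0.51, 0.02, 4.5, 1, 0.433, -0.51, 0.02, 4.5, 1, 0.433, -0.51, 0.02, 4.5, 1, 0.433, -0.51, 0.02, 4.5, 1, 0.433, -0.51, 0.02, 4.5, 1, 0.433, -0.51, 0.02, 4.5, 1],
)

```text
clock: 1.82
tcp_pos: [0.5794, 0.021, 0.2511]
orientation: [-1.57, -0.001, 1.694]
wrist_force: [0.2, 0.3, -0.7]
gripper_width: 0.0854
```

Run:
```python
from h import *
st,im=shot("wrist","w1"); print(st)
cv2.imwrite("pics/w1b.png",cv2.resize(im[:,:,::-1],(800,600),interpolation=cv2.INTER_CUBIC))
```

```text
{'clock': 1.8167, 'joint_pos': array([-6.19235785e-02,  1.51867247e-01,  1.26036935e+00,  8.07548874e-04,
        1.73047211e+00, -1.75554042e+00]), 'joint_vel': array([ 0.0161218 , -0.01597315,  0.00601221, -0.00348265, -0.00306207,
       -0.00278169]), 'effort': array([-7.47739915e-01, -3.73731673e+01, -3.14299464e+01, -4.87047981e-02,
       -2.82581634e-02,  1.63089790e-03]), 'tcp_pos': array([0.57940735, 0.02104324, 0.25111217]), 'orientation': array([-1.56984580e+00, -9.88853511e-04,  1.69374433e+00]), 'wrist_force': array([ 0.16011471,  0.33878027, -0.67132432]), 'wrist_torque': array([-0.00413881, -0.02356097,  0.01834761]), 'gripper_width': 0.08538845408178058}
```

View pics/w1b.png

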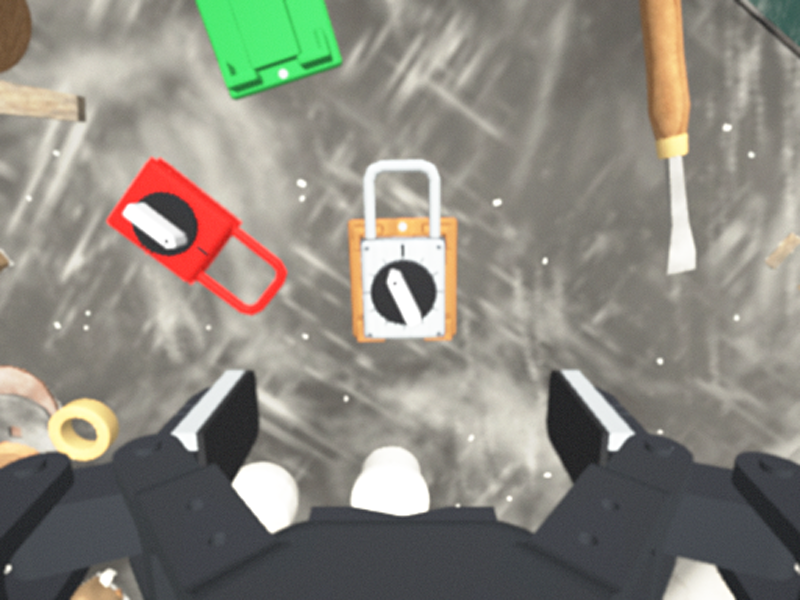

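The wrist view shows the steel lock with its dial disc at (404,293) in the 800-wide view. The pointer dot is at (396,279), about 30° anticlockwise of the long mark at (402,250), so the dial is at ~0.52. The crown is at (402,166).

Run:
```python
from h import *
im=cv2.imread("pics/w1.png"); st=status.observe(); W=cam("wrist",st)
g=cv2.cvtColor(im,cv2.COLOR_BGR2GRAY); s=.64
# dial disc: dark pixels within lock face
m=np.zeros_like(g); x0,x1,y0,y1=232,286,158,214
m[y0:y1,x0:x1]=(g[y0:y1,x0:x1]<75)*255
cs=cv2.findContours(m,cv2.RETR_EXTERNAL,cv2.CHAIN_APPROX_NONE)[0]; c=cv2.convexHull(max(cs,key=cv2.contourArea))
P=onplane(W,c.reshape(-1,2),.0545)[:,:2].astype(np.float32); (cx,cy),r=cv2.minEnclosingCircle(P); print("disc",cx,cy,r, cv2.fitEllipse(c))
# bar: bright pixels within the hull
h=np.zeros_like(g); cv2.fillConvexPoly(h,c,255); b=cv2.inRange(g,150,255)&cv2.erode(h,np.ones((3,3)))
p=cv2.findNonZero(b); q=onplane(W,p.reshape(-1,2),.0745)[:,:2].astype(np.float32); (bc,wh,_)=cv2.minAreaRect(q)
u=np.linalg.svd(q-q.mean(0),full_matrices=False)[2][0]; print("bar",bc,wh,q.mean(0),np.degrees(np.arctan2(u[1],u[0])))
# face corners & crown
f=onplane(W,np.array([(362,238),(445,238),(440,338),(367,338)])*s,.048); print("face",f[:,:2],f.mean(0))
k=onplane(W,np.array([(402,166),(364,195),(440,195),(372,215),(432,215)])*s,.036); print("crown/legs",k[:,:2])
d=k[0]-[cx,cy,0]; print(np.degrees(np.arctan2(d[1],d[0])),np.hypot(*d[:2]))
# orange foot, brushed outline
hsv=cv2.cvtColor(im,cv2.COLOR_BGR2HSV); o=cv2.inRange(hsv,(5,120,120),(25,255,255)); o2=np.zeros_like(o);o2[130:225,215:300]=o[130:225,215:300]
q=onplane(W,cv2.findNonZero(o2).reshape(-1,2),.008)[:,:2].astype(np.float32); r=cv2.minAreaRect(q); print("foot",r)
```

```text
disc 0.5995528101921082 0.02507854625582695 0.02271481789648533 ((257.81805419921875, 186.73733520507812), (38.26077651977539, 39.475494384765625), 92.81786346435547)
bar (0.5952026844024658, 0.023217326030135155) (0.03667499125003815, 0.012645967304706573) [0.5959508  0.02367919] 31.24858
face [[ 0.5648044  -0.00891006]
 [ 0.55742726  0.05039979]
 [ 0.63332496  0.05778989]
 [ 0.64018339  0.00264013]] [0.598935   0.02547994 0.048     ]
crown/legs [[ 0.5116455   0.01350356]
 [ 0.53521557 -0.01143636]
 [ 0.52838583  0.04345813]
 [ 0.54879577 -0.00412103]
 [ 0.54334509  0.03969218]]
-172.49886327233497 0.08866608952633544
foot ((0.6015733480453491, 0.025111820548772812), (0.10288632661104202, 0.08598635345697403), 8.604227066040039)
```

Call:
step_arm(
  commands=[0.0195, 0.005, -0.04, 2, 0.5, 0.0195, 0.005, -0.08, 4, 0.5, 0.0195, 0.005, -0.12, 6.1, 0.5, 0.0195, 0.005, -0.15, 6.1, 0.5, 0.0195, 0.005, -0.15, 6.1, 0.5, 0.0195, 0.005, -0.15, 6.1, 0.5, 0.0195, 0.005, -0.15, 6.1, 0.5, 0.0195, 0.005, -0.15, 6.1, 0.5, 0.0195, 0.005, -0.15, 6.1, 0.5, 0.0195, 0.005, -0.15, 6.1, 0.5],
)

```text
clock: 2.7
tcp_pos: [0.6006, 0.0252, 0.1033]
orientation: [-1.574, 0.002, 2.225]
wrist_force: [-0.3, -0.4, -0.7]
gripper_width: 0.0431
```

Run:
```python
from h import *
st,im=shot("wrist","w2"); print(st["tcp_pos"],np.degrees(st["orientation"]),st["joint_pos"],st["gripper_width"])
for i in range(1):
    W=cam("wrist",st)
    print(proj(W,[[.5993,.0252,.0545],[.5993,.0252,.0745],[.512,.0135,.034]]))
cv2.imwrite("pics/w2b.png",cv2.resize(im[:,:,::-1],(800,600),interpolation=cv2.INTER_CUBIC))
```

```text
[0.60056327 0.02519369 0.1033417 ] [-9.01555505e+01  1.27445336e-01  1.27486023e+02] [-5.24148196e-02  2.54119344e-01  1.43509256e+00  7.16377591e-05
  1.44887175e+00 -2.27747727e+00] 0.04312166642034196
[[257.80648176 210.31327156]
 [257.75284883 221.21515108]
 [325.3300934   88.84535552]]
```

View pics/w2b.png

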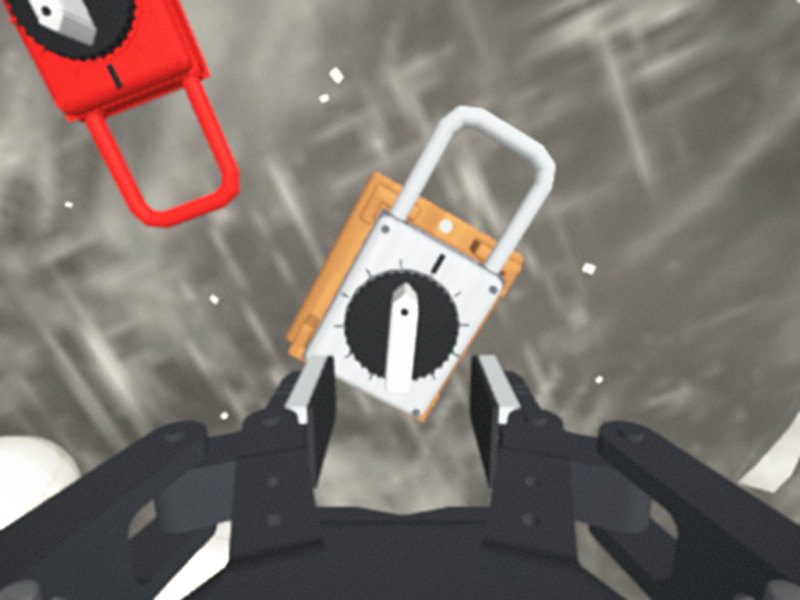

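The view shows the bar standing upright between the open jaws, with the dial at (403,325) and the pointer dot at (404,312). It is within about 1 mm of where I predicted. Next I descend and close on the bar.

Call:
step_arm(
  commands=[-0.002, -0.0005, -0.02, 0, 0.5, -0.002, -0.0005, -0.035, 0, 0.5, -0.002, -0.0005, -0.044, 0, 0.5, -0.002, -0.0005, -0.044, 0, 0.5, -0.002, -0.0005, -0.044, 0, 0.5, -0.002, -0.0005, -0.044, 0, 0, -0.002, -0.0005, -0.044, 0, 0, -0.002, -0.0005, -0.044, 0, 0, -0.002, -0.0005, -0.044, 0, 0, -0.002, -0.0005, -0.044, 0, 0, -0.002, -0.0005, -0.044, 0, 0, -0.002, -0.0005, -0.044, 0, 0, -0.002, -0.0005, -0.044, 0, 0, -0.002, -0.0005, -0.044, 0, 0],
)

```text
clock: 3.92
tcp_pos: [0.599, 0.0241, 0.0588]
orientation: [-1.573, 0.003, 2.225]
wrist_force: [1.5, -1.0, 5.3]
gripper_width: 0.0083
```

Call:
step_arm(
  commands=[0, 0, 0, -1, 0, 0, 0, 0, -2, 0, 0, 0, 0, -3, 0, 0, 0, 0, -4, 0, 0, 0, 0, -5, 0, 0, 0, 0, -6, 0, 0, 0, 0, -6, 0, 0, 0, 0, -6, 0, 0, 0, 0, -6, 0, 0, 0, 0, -6, 0],
)

```text
clock: 4.75
tcp_pos: [0.5985, 0.0249, 0.0588]
orientation: [-1.573, -0.0, 1.702]
wrist_force: [1.5, -0.2, 5.8]
gripper_width: 0.0082
```

Run:
```python
from h import *
st,im=shot("wrist","w3"); print(st["tcp_pos"],np.degrees(st["orientation"]),st["wrist_force"],st["wrist_torque"],st["gripper_width"])
cv2.imwrite("pics/w3b.png",cv2.resize(im[:,:,::-1],(800,600),interpolation=cv2.INTER_CUBIC))
```

```text
[0.59845302 0.02489183 0.05877802] [-9.01444195e+01 -2.70690078e-02  9.74929740e+01] [ 1.46117675 -0.20675311  5.75669299] [ 0.07711307 -0.20743896  0.01599794] 0.008227738466103245
```

View pics/w3b.png

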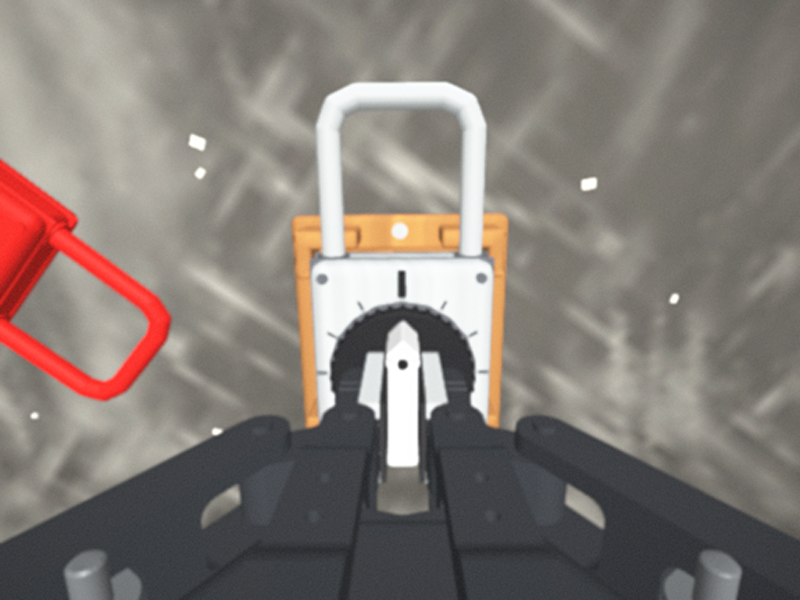

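The pointer at (402,325) lies in line with the long mark at (401,283), so the dial is at 0. The lock sits square to the jaws at yaw 97.5°. I'll release, rise, and go over the U with the fingers shut.

Call:
step_arm(
  commands=[0, 0, 0, 0, 0.4, 0, 0, 0, 0, 0.4, 0, 0, 0, 0, 0.4, 0, 0, 0, 0, 0.4, 0, 0, 0, 0, 0.4, 0, 0, 0.025, 0, 0.4, 0, 0, 0.05, 0, 0.4, -0.03, -0.004, 0.05, 0, 0, -0.059, -0.008, 0.05, 0, 0, -0.059, -0.008, 0.05, 0, 0, -0.059, -0.008, 0.05, 0, 0, -0.059, -0.008, 0.05, 0, 0, -0.059, -0.008, 0.05, 0, 0],
)

```text
clock: 5.88
tcp_pos: [0.5397, 0.0165, 0.1076]
orientation: [-1.572, 0.0, 1.701]
wrist_force: [-0.2, 0.4, 0.1]
gripper_width: 0.0001
```

Run:
```python
from h import *
st,im=shot("wrist","w4"); print(st["tcp_pos"],np.degrees(st["orientation"]),st["wrist_force"],st["gripper_width"])
W=cam("wrist",st); print(proj(W,[list(st["tcp_pos"][:2])+[.034],[.5093,.013,.034]])*1.5625)
cv2.imwrite("pics/w4b.png",cv2.resize(im[:,:,::-1],(800,600),interpolation=cv2.INTER_CUBIC))
```

```text
[0.53968313 0.01648931 0.1076141 ] [-9.00655546e+01  2.19278621e-03  9.74861588e+01] [-0.15967568  0.40744091  0.11867474] 7.191495206744455e-05
[[400.95258759 314.42593379]
 [402.02313055 249.68871526]]
```

View pics/w4b.png

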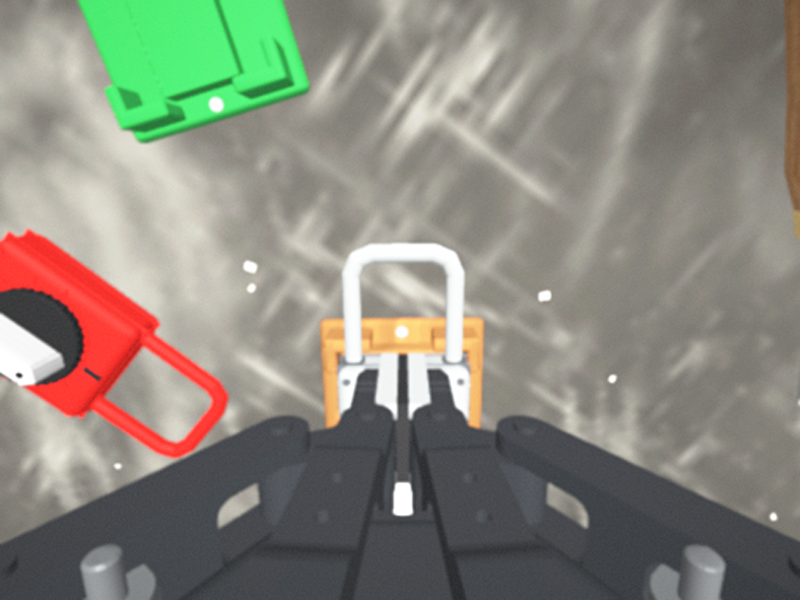

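The crown at (403,252) matches my prediction of (402,250), and the shut fingers are centred between the legs at x≈403. I'll descend into the U a little farther out.

Call:
step_arm(
  commands=[-0.007, -0.001, -0.03, 0, 0, -0.007, -0.001, -0.055, 0, 0, -0.007, -0.001, -0.075, 0, 0, -0.007, -0.001, -0.0865, 0, 0, -0.007, -0.001, -0.0865, 0, 0, -0.007, -0.001, -0.0865, 0, 0, -0.007, -0.001, -0.0865, 0, 0, -0.007, -0.001, -0.0865, 0, 0],
)

```text
clock: 6.6
tcp_pos: [0.5333, 0.0154, 0.0227]
orientation: [-1.574, 0.001, 1.702]
wrist_force: [-0.1, 0.3, -0.2]
gripper_width: 0.0001
```

Call:
step_arm(
  commands=[-0.005, -0.0007, 0, 0, 0, -0.01, -0.0013, 0, 0, 0, -0.014, -0.0018, 0, 0, 0, -0.017, -0.0022, 0, 0, 0, -0.02, -0.0026, 0, 0, 0, -0.022, -0.0029, 0, 0, 0, -0.022, -0.0029, 0, 0, 0, -0.022, -0.0029, 0, 0, 0, -0.022, -0.0029, 0, 0, 0],
)

```text
clock: 7.35
tcp_pos: [0.5094, 0.0126, 0.0207]
orientation: [-1.57, -0.0, 1.701]
wrist_force: [2.3, 0.1, 1.7]
gripper_width: 0.0004
```

Call:
step_arm(
  commands=[-0.002, -0.0003, 0, 0, 0, -0.004, -0.0005, 0, 0, 0, -0.005, -0.0007, 0, 0, 0, -0.005, -0.0007, 0, 0, 0, -0.005, -0.0007, 0, 0, 0, -0.005, -0.0007, 0, 0, 0],
)

```text
clock: 7.85
tcp_pos: [0.5044, 0.0119, 0.0207]
orientation: [-1.57, -0.0, 1.701]
wrist_force: [2.1, 0.2, 1.8]
gripper_width: 0.0001
```

Call:
step_arm(
  commands=[-0.001, -0.0001, 0, 0, 0, -0.002, -0.0003, 0, 0, 0, -0.002, -0.0003, 0, 0, 0, -0.002, -0.0003, 0, 0, 0],
)

```text
clock: 8.18
tcp_pos: [0.503, 0.0116, 0.021]
orientation: [-1.572, -0.0, 1.701]
wrist_force: [3.8, -0.0, 0.9]
gripper_width: 0.0003
```

Call:
step_arm(
  commands=[-0.001, -0.0001, 0, 0, 0, -0.002, -0.0003, 0, 0, 0, -0.002, -0.0003, 0, 0, 0, -0.002, -0.0003, 0, 0, 0],
)

```text
clock: 8.52
tcp_pos: [0.5028, 0.0111, 0.0217]
orientation: [-1.576, 0.001, 1.701]
wrist_force: [7.4, -0.2, -0.5]
gripper_width: -0.0003
```

The stop is reached: the force is rising with no more travel, and the front face is ~107 mm out, which fits the 22 mm stroke. I'll back off, rise and go over the body.

Call:
step_arm(
  commands=[0.01, 0.0013, 0, 0, 0, 0.01, 0.0013, 0, 0, 0, 0.01, 0.0013, 0.03, 0, 0, 0.01, 0.0013, 0.06, 0, 0, 0.01, 0.0013, 0.09, 0, 0.5, 0.05, 0.008, 0.09, 0, 1, 0.088, 0.0115, 0.09, 0, 1, 0.088, 0.0115, 0.09, 0, 1, 0.088, 0.0115, 0.09, 0, 1, 0.088, 0.0115, 0.09, 0, 1, 0.088, 0.0115, 0.09, 0, 1, 0.088, 0.0115, 0.09, 0, 1],
)

```text
clock: 9.52
tcp_pos: [0.5873, 0.0227, 0.1108]
orientation: [-1.57, -0.0, 1.701]
wrist_force: [0.9, -0.5, -0.6]
gripper_width: 0.0852
```

Run:
```python
from h import *
st,im=shot("wrist","w5"); print(st["tcp_pos"],np.degrees(st["orientation"]),st["wrist_force"],st["gripper_width"])
W=cam("wrist",st); print(proj(W,[[.5985,.0248,.0545],[.5093,.013,.034],[.4874,.010,.034]])*1.5625)
cv2.imwrite("pics/w5b.png",cv2.resize(im[:,:,::-1],(800,600),interpolation=cv2.INTER_CUBIC))
```

```text
[0.58731311 0.02269756 0.11082087] [-8.99327656e+01 -1.15367641e-02  9.74766978e+01] [ 0.8547307  -0.51109294 -0.63228738] 0.08523026399817334
[[402.25338141 350.92753063]
 [402.08223292 138.4737107 ]
 [401.79134221  82.80529032]]
```

View pics/w5b.png

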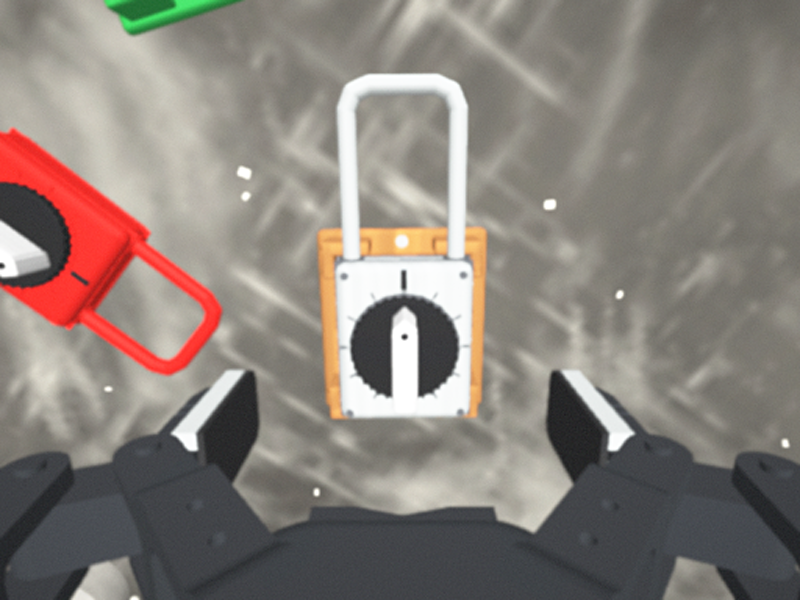

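The crown at (402,84) matches a full 22 mm pull (predicted (402,83)), and the pointer at (404,315) is still on the mark. The jaws straddle the body centrally. I'll descend and grip.

Call:
step_arm(
  commands=[0, 0.0005, -0.03, 0, 1, 0, 0.0005, -0.06, 0, 1, 0, 0.0005, -0.08, 0, 1, 0, 0.0005, -0.092, 0, 1, 0, 0.0005, -0.099, 0, 1, 0, 0.0005, -0.099, 0, 1, 0, 0.0005, -0.099, 0, 1, 0, 0.0005, -0.099, 0, 1],
)

```text
clock: 10.23
tcp_pos: [0.59, 0.0232, 0.0138]
orientation: [-1.574, 0.001, 1.701]
wrist_force: [1.1, 0.1, -0.3]
gripper_width: 0.0853
```

Call:
step_arm(
  commands=[0, 0, 0, 0, 0, 0, 0, 0, 0, 0, 0, 0, 0, 0, 0, 0, 0, 0, 0, 0, 0, 0, 0, 0, 0, 0, 0, 0, 0, 0, 0, 0, 0, 0, 0, 0, 0, 0, 0, 0, 0, 0, 0, 0, 0, 0, 0, 0, 0, 0],
)

```text
clock: 11.07
tcp_pos: [0.5899, 0.0235, 0.0137]
orientation: [-1.574, -0.0, 1.701]
wrist_force: [-1.0, 1.1, 5.9]
gripper_width: 0.061
```

Gripped at 61 mm, which fits the 62 mm body. I'll lift slowly.

Call:
step_arm(
  commands=[0, 0, 0.005, 0, 0, 0, 0, 0.015, 0, 0, 0, 0, 0.025, 0, 0, 0, 0, 0.04, 0, 0, 0, 0, 0.055, 0, 0, 0, 0, 0.07, 0, 0, 0, 0, 0.085, 0, 0, 0, 0, 0.1, 0, 0, 0, 0, 0.115, 0, 0, 0, 0, 0.13, 0, 0, 0, 0, 0.145, 0, 0, 0, 0, 0.155, 0, 0, 0, 0, 0.16, 0, 0, 0, 0, 0.16, 0, 0, 0, 0, 0.16, 0, 0, 0, 0, 0.16, 0, 0, 0, 0, 0.16, 0, 0, 0, 0, 0.16, 0, 0],
)

```text
clock: 12.57
tcp_pos: [0.5881, 0.0233, 0.1706]
orientation: [-1.569, -0.0, 1.701]
wrist_force: [0.1, -0.5, -4.8]
gripper_width: 0.061
```

Run:
```python
from h import *
st,im=shot("wrist","w6"); print(st["tcp_pos"],np.degrees(st["orientation"]),st["wrist_force"],st["gripper_width"],abs(st["joint_vel"]).max())
b=shot("scene","scene6")[1]; t=shot("top","top6")[1]
r=lambda a:cv2.resize(a,(400,300),interpolation=cv2.INTER_CUBIC)
cv2.imwrite("pics/a6.png",np.vstack([np.hstack([r(im),r(b[130:280,100:300])]),np.hstack([r(t[100:310,140:420]),r(cv2.imread("pics/top0.png")[100:310,140:420,::-1])])])[:,:,::-1])
```

```text
[0.5880803  0.02328248 0.17061875] [-8.98751812e+01 -2.70423249e-02  9.74846996e+01] [ 0.14771951 -0.47050456 -4.7902602 ] 0.06100363914517935 0.006931841431246946
```

View pics/a6.png

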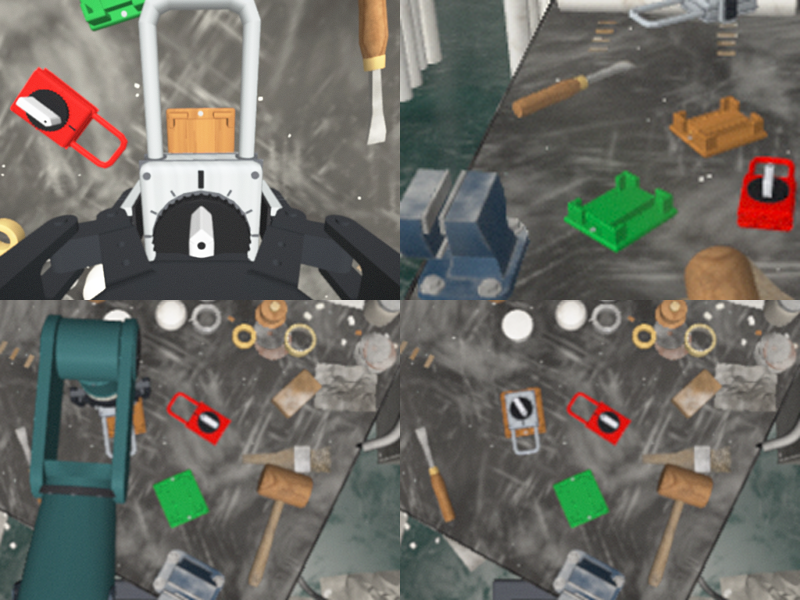

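The lock hangs level in the jaws with the shackle out and the pointer at the mark (wrist view, (200,210) against (200,180)). The rest is empty and the bystanders haven't moved. The wrist carries 4.8 N, and the lock centre is at about 0.19 m.

```bash
python3 -c "
from station import manip; print(manip.finish_job())"
```

```text
the job is handed in; nothing more can be done
None
```

The padlock is open and handed in: I finished holding it by its body, face up and level, with its centre about 0.19 m above the table. The hand-in reports no verdict, so success rests on my own checks below.

- **Dial:** it started one notch anticlockwise of the long mark. I gripped the bar, turned it 30° clockwise and let it click in. Pictures after the turn, after the pull and at the end all show the pointer on the mark.
- **Shackle:** I hooked the U with shut fingers and pulled until it stopped, with the force rising to 7.4 N and no more travel. The crown's pixel then matched a full 22 mm pull.
- **Lift and hold:** the gripper closed to 61 mm on the 62 mm body. After the lift the wrist carried 4.8 N, which fits a 0.5 kg lock, and joint speeds were under 0.01 rad/s.
- **Bench:** the rest is empty. The sanding block and brush look unmoved against the first top view. The arm hides the chisel there, but the scene and wrist views show it lying clear.
- **Time:** about 13 s on the clock.

No check failed. The only disagreements were small: positions were 1–2 mm off between views, and the 10 mm bar read 8.3 mm in the gripper.

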